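# Hang the rinsed bottle on its drying peg

## Robot

A 7-joint arm with a two-finger parallel gripper is mounted at the origin on a cart in front of the work surface, level with it; the furniture and walls round the work are solid. World frame = base frame: x ahead of the robot, y to its left, z up, the work surface at z = 0. Lengths are in m, angles in rad, forces in N, time in s.
With the tool pointing down it reaches from about 0.4 to 0.85 m from the base axis. Payload 10.4 kg.
Tool frame: the origin (TCP) lies at the very end of the fingers, on their centre line; the grasp point (between the pads) lies 19 mm behind it (grasp_offset is the distance from the TCP to the grasp point, in m); z points along the fingers, y is the line along which they close (so a half turn about z gives the same grasp; the last joint's range is limited). The gripper opens to 85 mm and grips with 20 to 120 N. Pads are 22 mm wide; open, the fingers measure 114 mm over their backs; the gripper's body (76 mm by 85 mm) begins 54 mm behind the grasp point. The pads swing forward as they close: fully open they stand 13 mm farther back than shut.
Start: joints at [1.183, 0.332, -0.065, 1.46, 0.022, 1.35, -0.088], TCP at [0.223, -0.584, 0.231] pointing down, gripper open.
Joint ranges: [-2.6, 2.6], [-0.5, 2.12], [-1.47, 1.34], [0.16, 2.42], [-1.27, 4.41], [0.06, 2.06], [-2.6, 2.6]. Speed limits (rad/s): [2.22, 2.22, 2.79, 2.79, 3.14, 3.14, 3.14].

## Interface

Orientations are given as a unit quaternion [x, y, z, w].
In Python, from workcell import * gives the robot as it stands.
- The arm moves only by the tool jog_arm, never from a script. Its argument "plan" is a list of rows, each a list of 3 entries, a list of its own where there are three numbers: the turn, a rotation vector about the tool's x, y, z in rad, then the shift along the tool's x, y, z in m, then the finger opening in m, from 0 to 0.0854. A call has 1 to 8 rows; each row is the pose to reach, as a shift and turn from the pose commanded when the call began, along the tool's axes at that moment; what a row does not reach only later rows make up. A row lasts 1/12 s, in which the tool goes at most 41.7 mm and 7.16 degrees, less where a joint would pass 70% of its speed; a pose out of reach is approached as far as the arm can. A call with a gripper value outside its range is refused whole. The fingers move at their own pace and stop on an object; "force" is the grip in N (left out, the last holds). Time passes only in rows, so rows that repeat a pose let the fingers close. It gives the time, the measured TCP pose, the force, the opening and the grip force at its end, in the units of the state.
- get_obs(): the state, without advancing time (a new reading comes with each control period).
- camera(name): name is "scene" or "top" or "wrist"; returns a dict with "img" (480x640x3 uint8, red, green, blue), "mtx" (3x3 intrinsics, pixels), "k1" (the pictures are not rectified: a ray, as slopes to the right and down, at radius r is drawn at 1 + k1 r^2 times it, then the intrinsics apply), "extrinsics" (4x4, takes a point from camera to world coordinates). Camera axes: x right, y down, z forward; pixel columns grow to the right and rows downward; lengths in m; the calibration is good to about 2 mm. A picture is of the moment at which its call begins. There is no depth.
- hand_in(): hands the job in; it is judged then, once.
The state is a dict: "clock": time; "joint_pos": joint angles; "joint_velocities": joint speeds; "tau": joint torques, N m; "position": TCP position; "ee_rot": TCP orientation; "ft_force": force on the tool from outside, world axes, zero at the start; "torque": the same for the moment, N m; "grip_width": opening from 0.0 (shut) to 1.0 (fully open); "grasp_force": force on a finger pad.
Only numpy, scipy, OpenCV 4.12 (cv2) and the standard library are available. Lean on these libraries where they do the work, as an engineer would, in place of code of your own. Each camera call takes 0.05 s, during which the arm holds its last target. There are 200 camera calls.

## Task

Hang the rinsed bottle up to dry: take the open bottle (the one without a cap) that lies on the worktop and put it mouth-down on the slim drying peg, with the peg inside its neck and its mouth slid fully home to the collar, then let go. Leave the capped bottle where it lies.

Things in the scene. Friction and masses are not known exactly. Their poses are not given: they have to be found in the camera images.
- bottle_mid (a point): Open hollow white plastic bottle, lying flat: square body 56 x 56 x 95 mm, shoulder 15 mm, round neck 30 mm long (outside 40, bore 34 mm); 140 mm in all, about 70 g. Point: centre of the square body, 28 mm above the worktop. +x runs along the bottle to the closed base (47.5 mm away); the mouth lies on the -x side, 92.5 mm away, facing roughly to the robot; z is up as it lies.
- capped_bottle_mid (a point): A bystander: a bottle of the same make lying the same way, but closed by a ribbed grey screw cap (48 mm across); it is 144 mm long. Point and axes as for the open bottle. The two lie side by side, either one on the left.
- slim_peg_foot (a point): Fixed drying stand: foot plate 120 x 90 x 12 mm, inclined stem, grey collar 50 mm across, round straight peg 14 mm thick, 95 mm long, slanting up at 50 deg above level, away from the robot. Point: on the peg's axis at the collar's upper face, where the mouth rests, 62 mm above the worktop; +z runs up the peg to its tip, y is level. A hung bottle sags 5 to 10 deg on the loose peg.
- wide_peg_foot (a point): The other drying stand, of the same form and slant, with a wide peg 46 mm thick and a collar 68 mm across, for wide-mouthed jars: too thick for the bottle's neck. Point and axes as for the slim peg. Either stand may be on the left.

How it is judged:
By the outcome, as a careful person would: the job done as asked, in the order asked, and still so for the second after the job is handed in, with the robot touching nothing.
It also fails if it takes over 45 s, if anything falls off the work surface, if the arm or the gripper's body presses on something with over 40 N, if the wrist force passes 120 N, or if a joint passes its speed limit or range.

## Working session

There is one attempt and no reset: what is moved stays moved. The work goes in short steps, Python scripts to look and compute and a tool call to move; the robot and the scene stay as the last step left them, time stands still between calls to the robot, and variables do not carry over. Pictures are saved under pics/ and viewed, at most 10 in all, crops included, and the job is handed in when it is done.

Besides the shell and the picture viewer there is one more tool, called after "Emit:" in YAML: its name, and indented under it one key for each argument. jog_arm: Moves the arm, as the interface text tells. Its arguments: {"type":"object","properties":{"plan":{"type":"array"},"force":{"type":"number"}},"required":["plan"]}

```bash
mkdir -p pics; ls
python3 - <<'E'
from workcell import *
import cv2
print(get_obs())
for n in ("scene","top"):
    c=camera(n); cv2.imwrite(f"pics/{n}0.png",c["img"][:,:,::-1])
    print(n,c["mtx"].round(1).tolist(),c["k1"],c["extrinsics"].round(3).tolist())
E
```

```text
pics
{'clock': 0.0, 'joint_pos': array([ 1.18342751,  0.33289155, -0.06467613,  1.46095799,  0.02161276,
        1.34989666, -0.08848995]), 'joint_velocities': array([-0.00040787, -0.00066042,  0.00077671,  0.00087166,  0.00083004,
       -0.00090022,  0.00094529]), 'tau': array([-1.41565652e-03, -6.25454664e+01,  4.81012592e-02, -3.91609168e+01,
        1.60428614e-02,  9.89155989e-03, -1.51151539e-05]), 'position': array([ 0.22279924, -0.58353073,  0.23049563]), 'ee_rot': array([ 9.83412701e-01,  1.81380619e-01, -1.75239499e-04, -7.07533860e-04]), 'ft_force': array([0.48777265, 0.60932535, 0.57226695]), 'torque': array([-0.03892409,  0.00221324, -0.03940153]), 'grasp_force': 0.0, 'grip_width': 1.0002160804985878}
scene [[540.6, 0.0, 316.4], [0.0, 540.6, 232.8], [0.0, 0.0, 1.0]] -0.03022770143956821 [[0.677, -0.338, 0.654, -0.094], [-0.736, -0.31, 0.602, -0.598], [-0.0, -0.889, -0.459, 0.541], [0.0, 0.0, 0.0, 1.0]]
top [[450.6, 0.0, 326.1], [0.0, 450.6, 242.6], [0.0, 0.0, 1.0]] -0.10130130060739473 [[0.001, -0.982, 0.191, 0.348], [-1.0, -0.004, -0.017, -0.021], [0.018, -0.191, -0.981, 0.989], [0.0, 0.0, 0.0, 1.0]]
```

View pics/scene0.png

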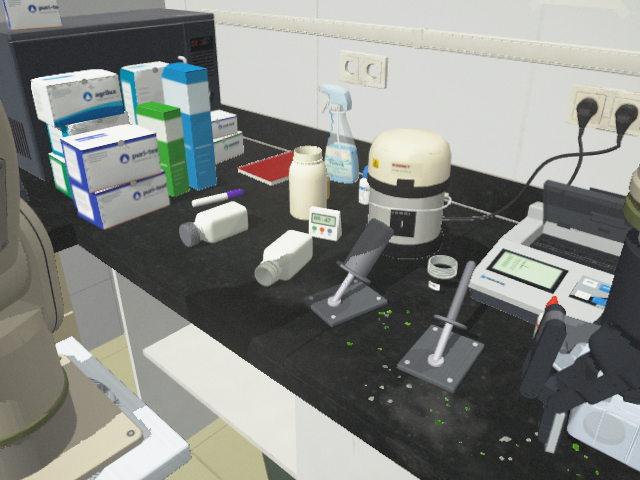

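View pics/top0.png

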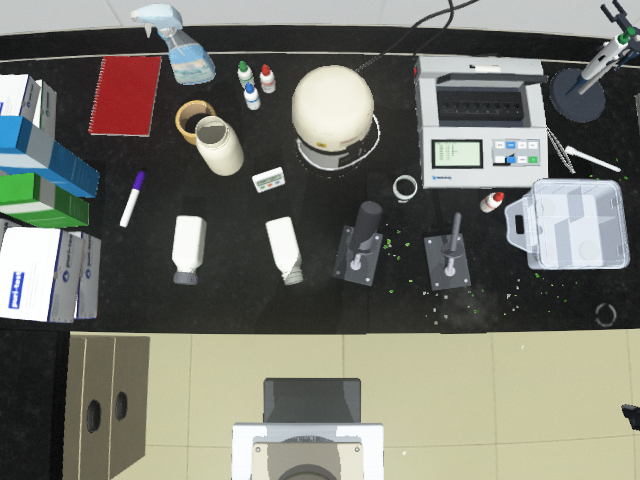

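The open bottle is in the middle: top image (285,250), scene (285,258). The capped bottle is to its left, at top (188,250). The slim peg is the right stand, at top (450,255) and scene (455,320). The wide stand sits between the bottle and the slim peg.

```bash
cat > h.py <<'E'
import numpy as np, cv2
from scipy.spatial.transform import Rotation as R
def dist(c): return np.array([c["k1"],0,0,0],float)
def ray(c,uv):
    n=cv2.undistortPoints(np.array([[uv]],float),c["mtx"],dist(c))[0,0]
    E=c["extrinsics"]; d=E[:3,:3]@np.array([n[0],n[1],1.]); return E[:3,3],d/np.linalg.norm(d)
def onplane(c,uv,z):
    o,d=ray(c,uv); return o+d*(z-o[2])/d[2]
def tri(a,uva,b,uvb):
    o1,d1=ray(a,uva);o2,d2=ray(b,uvb)
    s=np.linalg.lstsq(np.c_[d1,-d2],o2-o1,rcond=None)[0]
    p,q=o1+d1*s[0],o2+d2*s[1]; return (p+q)/2,np.linalg.norm(p-q)
def proj(c,p):
    E=np.linalg.inv(c["extrinsics"]); q=E[:3,:3]@np.array(p)+E[:3,3]
    q=np.array([[q/q[2]]]); return cv2.projectPoints(q,np.zeros(3),np.zeros(3),c["mtx"],dist(c))[0][0,0]
E
python3 - <<'E'
from workcell import *
from h import *
import pickle
T=camera("top");S=camera("scene");pickle.dump((T,S),open("ts.pkl","wb"))
def crop(c,x,y,w,h): return cv2.resize(c["img"][y:y+h,x:x+w,::-1],(400,300),interpolation=cv2.INTER_CUBIC)
o=np.vstack([np.hstack([crop(T,230,205,120,90),crop(S,235,215,120,90)]),np.hstack([crop(T,400,200,120,90),crop(S,380,250,200,150)])])
cv2.imwrite("pics/comp.png",o)
E
```

```text
(no output)
```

View pics/comp.png

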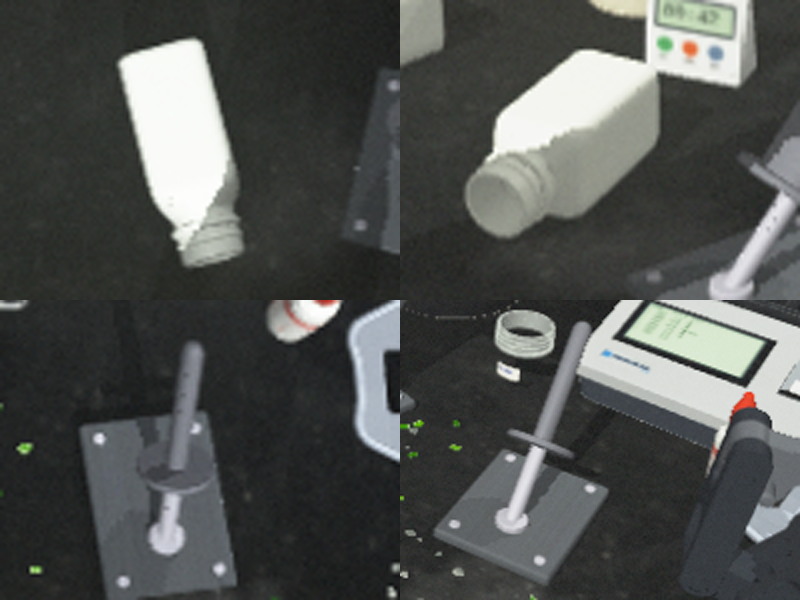

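The composite shows four things:
- **Bottle, top view:** base corners at (266,223.6) and (290.6,217), mouth at about (293.5,283).
- **Bottle, scene view:** mouth disc at about (265,275).
- **Slim peg, top view:** tip at (458.5,214) and collar at (452.3,250.5).
- **Slim peg, scene view:** tip at (471.5,262.5) and collar at (450.5,322.5).

Run:
```python
from h import *
import pickle
T,S=pickle.load(open("ts.pkl","rb"))
np.set_printoptions(precision=4,suppress=True)
tip=tri(T,(458.5,214),S,(471.5,262.5)); col=tri(T,(452.3,250.5),S,(450.5,322.5))
print("tip",tip,"col",col); d=tip[0]-col[0]; L=np.linalg.norm(d); print(L,d/L,np.degrees(np.arcsin(d[2]/L)),np.degrees(np.arctan2(d[1],d[0])))
m=T["img"]; g=(m.min(2)>95).astype(np.uint8); n,l,st,ce=cv2.connectedComponentsWithStats(g); k=l[245,280]; print(st[k],ce[k])
c,=[np.argwhere(l==k)[:,::-1].astype(np.float32)]
r=cv2.minAreaRect(c); print(r)
for p in [(266,223.6),(290.6,217),(280,270),(300,266.5)]: print(p,onplane(T,p,0.056))
# heights: top-face base corner in scene
print(tri(T,(266,223.6),S,(235+175/3.333,215+52/3.333)), tri(T,(290.6,217),S,(235+256/3.333,215+66/3.333)))
# mouth
print("mouth",tri(T,(293.5,283),S,(263.5,274.4)), onplane(T,(293.5,282),0.035))
# stand wide extents
for p in [(334,277),(345,226),(381,232),(376,286)]: print("wide",onplane(T,p,0.012))
print("wide tip",onplane(T,(370,210),0.13))
```

```text
tip (array([ 0.573 , -0.2987,  0.1338]), np.float64(0.001637508501454921)) col (array([ 0.5134, -0.306 ,  0.0597]), np.float64(0.0012229473405904762))
0.09537005472150617 [0.6251 0.076  0.7768] 50.968888815070784 6.931619794764923
[ 265  216   38   69 1645] [284.8122 248.7854]
((285.2694396972656, 250.8238525390625), (67.18622589111328, 26.87449073791504), 75.25643920898438)
(266, 223.6) [0.5702 0.0902 0.056 ]
(290.6, 217) [0.5849 0.0381 0.056 ]
(280, 270) [0.471  0.0584 0.056 ]
(300, 266.5) [0.4785 0.0168 0.056 ]
(array([0.5703, 0.0909, 0.0533]), np.float64(0.0013355026461257516)) (array([0.5843, 0.0383, 0.057 ]), np.float64(0.0008327782549997962))
mouth (array([0.4472, 0.0305, 0.0324]), np.float64(0.002103975837075523)) [0.4482 0.031  0.035 ]
wide [ 0.4619 -0.0557  0.012 ]
wide [ 0.576  -0.0805  0.012 ]
wide [ 0.5627 -0.1607  0.012 ]
wide [ 0.4423 -0.1472  0.012 ]
wide tip [ 0.5812 -0.1231  0.13  ]
```

```bash
cat >> h.py <<'E'
def delta(o,pos,Rt):
    "turn and shift in the tool's axes from state o to a TCP pose"
    R0=R.from_quat(o["ee_rot"]); return (R0.inv()*Rt).as_rotvec().round(4).tolist(), R0.inv().apply(np.array(pos)-o["position"]).round(4).tolist()
def tool(yaw,pitch=0):
    "tool pointing down, x at yaw (deg); pitch lifts x (deg)"
    return R.from_euler("ZY",[yaw,-pitch],degrees=True)*R.from_euler("x",180,degrees=True)
E
python3 - <<'E'
from workcell import *
from h import *
print(delta(get_obs(),(0.515,0.048,0.19),tool(15)))
E
```

```text
([-0.0009, 0.0001, 0.103], [0.4983, -0.4859, 0.0412])
```

Emit:
jog_arm:
  plan:
    - [[0,0,0.1],[0.24,-0.23,0],0.085]
    - [[0,0,0.1],[0.24,-0.23,0],0.085]
    - [[0,0,0.1],[0.24,-0.23,0],0.085]
    - [[0,0,0.1],[0.24,-0.23,0],0.085]
    - [[0,0,0.1],[0.24,-0.23,0],0.085]
    - [[0,0,0.1],[0.24,-0.23,0],0.085]
    - [[0,0,0.1],[0.24,-0.23,0],0.085]
    - [[0,0,0.1],[0.24,-0.23,0],0.085]

```text
clock: 0.87
position: [0.3656, -0.2813, 0.2314]
ee_rot: [0.991, 0.132, 0.0, 0.0]
ft_force: [1.8, -0.2, 0.3]
grip_width: 0.994
grasp_force: 0.0
```

Run:
```python
from workcell import *
from h import *
print(delta(get_obs(),(0.515,0.048,0.19),tool(15)))
```

```text
([0.0006, 0.0001, 0.0031], [0.2305, -0.2787, 0.0412])
```

Emit:
jog_arm:
  plan:
    - [[0,0,0],[0.23,-0.275,0.04],0.085]
    - [[0,0,0],[0.23,-0.275,0.04],0.085]
    - [[0,0,0],[0.23,-0.275,0.04],0.085]
    - [[0,0,0],[0.23,-0.275,0.04],0.085]
    - [[0,0,0],[0.23,-0.275,0.04],0.085]
    - [[0,0,0],[0.23,-0.275,0.04],0.085]
    - [[0,0,0],[0.23,-0.275,0.04],0.085]
    - [[0,0,0],[0.23,-0.275,0.04],0.085]

```text
clock: 1.53
position: [0.5042, 0.0193, 0.1944]
ee_rot: [0.991, 0.132, 0.0, 0.0]
ft_force: [-0.1, -0.8, -0.6]
grip_width: 0.997
grasp_force: 0.0
```

Emit:
jog_arm:
  plan:
    - [[0,0,0],[0.014,-0.017,0.002],0.085]
    - [[0,0,0],[0.014,-0.017,0.002],0.085]
    - [[0,0,0],[0.014,-0.017,0.002],0.085]

```text
clock: 1.78
position: [0.5127, 0.0389, 0.1919]
ee_rot: [0.991, 0.133, -0.0, -0.0]
ft_force: [-0.5, -1.6, -0.0]
grip_width: 0.998
grasp_force: 0.0
```

Run:
```python
from workcell import *
from h import *
import pickle
o=get_obs();W=camera("wrist");pickle.dump((o,W),open("w1.pkl","wb"));cv2.imwrite("pics/w1.png",W["img"][:,:,::-1])
print(o["position"],o["ee_rot"],o["joint_pos"],delta(o,(0.515,0.048,0.19),tool(15)),W["extrinsics"].round(3))
```

```text
[0.51274144 0.03891616 0.19194873] [ 9.91050235e-01  1.33488465e-01 -3.93660311e-04 -3.27443944e-04] [ 0.44859408  0.1733508  -0.66969489  1.77440037  0.11294818  1.23349625
 -1.55438444] ([-0.0008, 0.0007, 0.006], [0.0046, -0.0082, 0.002]) [[ 0.265 -0.922 -0.281  0.584]
 [-0.964 -0.254 -0.075  0.058]
 [-0.002  0.291 -0.957  0.334]
 [ 0.     0.     0.     1.   ]]
```

View pics/w1.png

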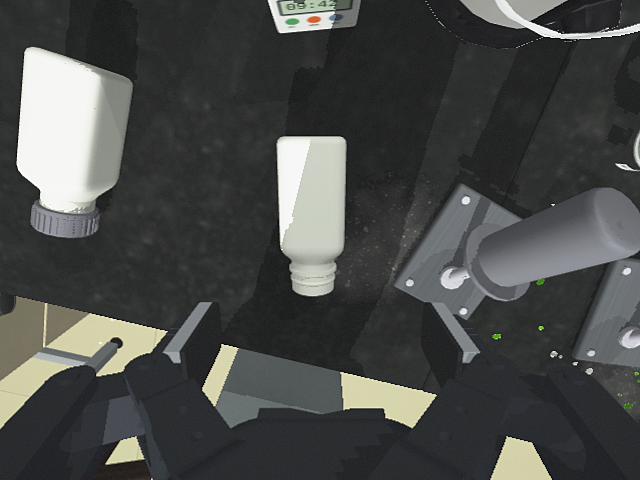

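The bottle is upright in the wrist view. The body's far corners are at about (277,138) and (347,138), and the mouth runs from (291,290) to (335,290). The capped bottle is on the left, well clear of the fingers.

Run:
```python
from h import *
import pickle
o,W=pickle.load(open("w1.pkl","rb")); T,S=pickle.load(open("ts.pkl","rb"))
np.set_printoptions(precision=4,suppress=True)
P={k:onplane(W,k,0.056) for k in [(277,138),(347,138),(281,250),(345,250)]}
for k in P: print(k,P[k])
print(tri(T,(266,223.6),W,(277,138)),tri(T,(290.6,217),W,(347,138)))
print("mouth",onplane(W,(313,290),0.035))
# mid along sides at z=.056, mid-body
a=(P[(277,138)]+P[(347,138)])/2; b=(P[(281,250)]+P[(345,250)])/2
print("yaw",np.degrees(np.arctan2(*(a-b)[1::-1])), "mid",a-0.0475*(a-b)/np.linalg.norm(a-b))
for yaw in (14.5,): print(delta(o,(0.532,0.0515,0.012),tool(yaw)))
```

```text
(277, 138) [0.5745 0.0911 0.056 ]
(347, 138) [0.5888 0.0388 0.056 ]
(281, 250) [0.4864 0.0669 0.056 ]
(345, 250) [0.5009 0.0144 0.056 ]
(array([0.5739, 0.0925, 0.0402]), np.float64(0.0009317502954199038)) (array([0.5888, 0.0384, 0.0419]), np.float64(0.0013036361924297177))
mouth [0.4482 0.029  0.035 ]
yaw 15.444061572689794 mid [0.5359 0.0523 0.056 ]
([-0.0007, 0.0007, 0.0147], [0.022, -0.0069, 0.1799])
```

Emit:
jog_arm:
  plan:
    - [[0,0,0],[0.024,-0.007,0.04],0.085]
    - [[0,0,0],[0.024,-0.007,0.08],0.085]
    - [[0,0,0],[0.024,-0.007,0.12],0.085]
    - [[0,0,0],[0.024,-0.007,0.15],0.085]
    - [[0,0,0],[0.024,-0.007,0.178],0.085]
    - [[0,0,0],[0.024,-0.007,0.178],0.085]
    - [[0,0,0],[0.024,-0.007,0.178],0.085]

```text
clock: 2.42
position: [0.5333, 0.0491, 0.014]
ee_rot: [0.991, 0.131, -0.001, 0.0]
ft_force: [1.2, 0.6, 1.0]
grip_width: 0.995
grasp_force: 0.0
```

Emit:
jog_arm:
  plan:
    - [[0,0,0],[0,0,0],0.03]
    - [[0,0,0],[0,0,0],0.03]
    - [[0,0,0],[0,0,0],0.03]
    - [[0,0,0],[0,0,0],0.03]
    - [[0,0,0],[0,0,0],0.03]
    - [[0,0,0],[0,0,0],0.03]
    - [[0,0,0],[0,0,0],0.03]
    - [[0,0,0],[0,0,0],0.03]
  force: 30

```text
clock: 3.08
position: [0.5358, 0.0504, 0.0166]
ee_rot: [0.991, 0.132, 0.002, 0.001]
ft_force: [-2.2, -1.2, 8.3]
grip_width: 0.655
grasp_force: 32.8
```

Emit:
jog_arm:
  plan:
    - [[0,0,0],[0,0,-0.02],0.03]
    - [[0,0,0],[0,0,-0.06],0.03]
    - [[0,0,0],[0,0,-0.1],0.03]
    - [[0,0,0],[0,0,-0.14],0.03]
    - [[0,0,0],[0,0,-0.18],0.03]
    - [[0,0,0],[0,0,-0.22],0.03]
    - [[0,0,0],[0,0,-0.25],0.03]
    - [[0,0,0],[0,0,-0.25],0.03]

```text
clock: 3.75
position: [0.5366, 0.0514, 0.2723]
ee_rot: [0.991, 0.132, 0.006, 0.001]
ft_force: [0.7, 0.5, -0.1]
grip_width: 0.652
grasp_force: 32.4
```

```bash
cat > tgt.py <<'E'
from workcell import *
from h import *
foot=np.array([0.5134,-0.306,0.0605]); yaw,pit=7,50
u=R.from_euler("ZY",[yaw,-pit],degrees=True).apply([1,0,0])   # up the peg
def hang(s,along=0.0925,lat=0,perp=0,dp=0):
    "TCP pose with the mouth s above the collar; grasp point 'along' from mouth"
    Rt=tool(yaw,pit+dp); g=foot+u*s+Rt.apply([along,0,0])
    return g+Rt.apply([0,lat,0.019+perp]),Rt
E
python3 - <<'E'
from tgt import *
o=get_obs(); print(o["position"],o["grip_width"],o["grasp_force"],hang(0.12)[0],delta(o,*hang(0.13)),delta(o,o["position"],hang(0)[1]))
E
```

```text
[0.53660088 0.05138072 0.27231647] 0.6516968414849558 32.370790243148804 [ 0.66342058 -0.28757979  0.21107148] ([-0.0597, 0.8601, 0.1346], [0.0394, 0.3611, 0.0553]) ([-0.0597, 0.8601, 0.1346], [0.0, 0.0, 0.0])
```

Emit:
jog_arm:
  plan:
    - [[-0.006,0.11,0.015],[0.005,0.04,0],0.03]
    - [[-0.013,0.22,0.03],[0.01,0.08,0],0.03]
    - [[-0.02,0.33,0.045],[0.015,0.12,0],0.03]
    - [[-0.027,0.44,0.06],[0.02,0.16,0],0.03]
    - [[-0.035,0.55,0.08],[0.025,0.2,0],0.03]
    - [[-0.042,0.66,0.1],[0.03,0.24,0],0.03]
    - [[-0.05,0.77,0.12],[0.035,0.28,0],0.03]
    - [[-0.06,0.86,0.135],[0.039,0.32,0],0.03]

```text
clock: 4.42
position: [0.647, -0.2255, 0.2651]
ee_rot: [0.914, 0.06, 0.4, -0.027]
ft_force: [0.7, 0.8, 0.2]
grip_width: 0.653
grasp_force: 32.3
```

Run:
```python
from tgt import *
o=get_obs(); print(o["joint_pos"],delta(o,*hang(0.13)))
```

```text
[ 0.90651804  0.08879448 -0.4417991   1.92453474 -0.8030566   0.56924902
 -0.3946794 ] ([-0.0076, 0.0478, 0.0044], [-0.0241, 0.0638, 0.0421])
```

Emit:
jog_arm:
  plan:
    - [[0,0.0,0],[-0.01,0.03,0.0],0.03]
    - [[0,0.0,0],[-0.01,0.03,0.0],0.03]
    - [[0,0.0,0],[-0.01,0.03,0.0],0.03]
    - [[0,0.0,0],[-0.01,0.03,0.0],0.03]

```text
clock: 4.75
position: [0.645, -0.2514, 0.2573]
ee_rot: [0.915, 0.062, 0.398, -0.03]
ft_force: [0.1, 1.0, -0.9]
grip_width: 0.651
grasp_force: 32.4
```

Run:
```python
from tgt import *
o=get_obs(); print(o["joint_pos"],delta(o,*hang(0.13)))
```

```text
[ 0.93280842  0.12924317 -0.42462262  1.89727729 -0.81216901  0.59627326
 -0.34121425] ([-0.0144, 0.0522, 0.0064], [-0.0146, 0.0387, 0.0406])
```

Emit:
jog_arm:
  plan:
    - [[-0.014,0.05,0.006],[-0.015,0.038,0.02],0.03]
    - [[-0.014,0.05,0.006],[-0.015,0.038,0.04],0.03]
    - [[-0.014,0.05,0.006],[-0.015,0.038,0.04],0.03]
    - [[-0.014,0.05,0.006],[-0.015,0.038,0.04],0.03]
    - [[-0.014,0.05,0.006],[-0.015,0.038,0.04],0.03]
    - [[-0.014,0.05,0.006],[-0.015,0.038,0.04],0.03]

```text
clock: 5.25
position: [0.6695, -0.2858, 0.2202]
ee_rot: [0.905, 0.056, 0.421, -0.025]
ft_force: [0.6, -0.4, -1.1]
grip_width: 0.655
grasp_force: 32.3
```

Run:
```python
from tgt import *
import pickle
o=get_obs(); print(o["joint_pos"],delta(o,*hang(0.13)))
T=camera("top");S=camera("scene");pickle.dump((o,T,S),open("ts2.pkl","wb"))
print(proj(T,foot),proj(S,foot))
def crop(c,x,y): return cv2.resize(c["img"][y:y+150,x:x+100,::-1],(400,600),interpolation=cv2.INTER_CUBIC)
cv2.imwrite("pics/c2.png",np.hstack([crop(T,410,150),crop(S,420,190)]))
```

```text
[ 0.96643313  0.25235868 -0.44025708  1.8776724  -0.95104416  0.51184872
 -0.14038011] ([-0.0002, 0.001, 0.0022], [-0.001, 0.001, 0.0011])
[452.63736338 250.23706213] [450.16541357 322.15312926]
```

View pics/c2.png

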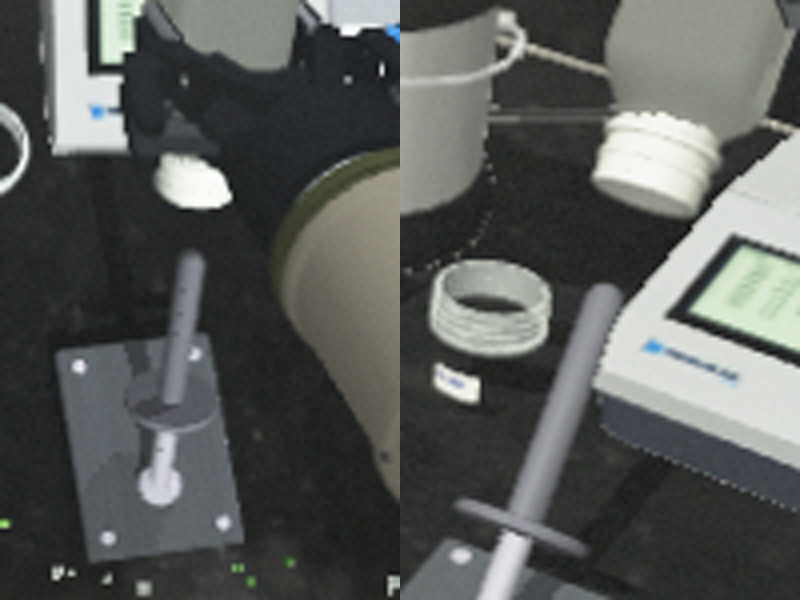

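The peg and mouth line up in both views. In the top crop the mouth is at (195,195), and the peg line extrapolates to (200,195). In the scene crop the mouth is at (645,197), and the line gives (637,197). I'll triangulate the mouth to confirm.

Run:
```python
from tgt import *
import pickle
o,T,S=pickle.load(open("ts2.pkl","rb"))
m,e=tri(T,(410+195/4,150+196/4),S,(420+245/4,190+197/4)); v=m-foot
y=R.from_euler("z",yaw,degrees=True).apply([0,1,0]); print(m,e,"along",v@u,"left",v@y,"up-normal",v@np.cross(u,y))
a,b=hang(0.13),hang(0.04); print(delta(o,*b),delta(o,*hang(0)))
```

```text
[ 0.59775034 -0.29464791  0.16087395] 0.003905039073367066 along 0.13159539773160334 left 0.000987749869575772 up-normal -0.0006751422632870763
([-0.0002, 0.001, 0.0022], [-0.091, 0.0008, 0.0012]) ([-0.0002, 0.001, 0.0022], [-0.131, 0.0007, 0.0012])
```

Emit:
jog_arm:
  plan:
    - [[0,0,0],[-0.02,0,0],0.03]
    - [[0,0,0],[-0.04,0,0],0.03]
    - [[0,0,0],[-0.06,0,0],0.03]
    - [[0,0,0],[-0.08,0,0],0.03]
    - [[0,0,0],[-0.1,0,0],0.03]
    - [[0,0,0],[-0.11,0,0],0.03]
    - [[0,0,0],[-0.11,0,0],0.03]
    - [[0,0,0],[-0.11,0,0],0.03]

```text
clock: 6.02
position: [0.5986, -0.2958, 0.1349]
ee_rot: [0.905, 0.055, 0.421, -0.026]
ft_force: [0.8, 0.6, 0.6]
grip_width: 0.65
grasp_force: 32.3
```

Run:
```python
from tgt import *
o=get_obs(); print(o["joint_pos"],delta(o,*hang(0.0)),o["ft_force"])
```

```text
[ 1.16253727  0.3028139  -0.53680292  2.04848237 -1.21427181  0.47239828
  0.26965433] ([0.0007, 0.002, -0.0005], [-0.0197, -0.0002, 0.0011]) [0.78573242 0.5872777  0.62009163]
```

Emit:
jog_arm:
  plan:
    - [[0.05,0,0],[-0.004,-0.001,0],0.03]
    - [[0.1,0,0],[-0.008,-0.002,0],0.03]
    - [[0.1,0,0],[-0.008,-0.002,0],0.03]
    - [[0.1,0,0],[-0.008,-0.002,0],0.03]

```text
clock: 6.35
position: [0.5941, -0.2947, 0.1292]
ee_rot: [0.903, 0.076, 0.418, -0.07]
ft_force: [0.5, -0.5, -0.7]
grip_width: 0.65
grasp_force: 32.4
```

Run:
```python
from tgt import *
o=get_obs(); print(o["joint_pos"],delta(o,*hang(0.0)),o["ft_force"])
```

```text
[ 1.16923117  0.3553245  -0.49960508  1.99529983 -1.12732921  0.59635227
  0.23495046] ([-0.098, 0.0013, 0.0004], [-0.0125, 0.0014, 0.0006]) [ 0.46126994 -0.53289238 -0.73125849]
```

Emit:
jog_arm:
  plan:
    - [[0,0,0],[-0.004,0,0],0.03]
    - [[0,0,0],[-0.008,0,0],0.03]
    - [[0,0,0],[-0.011,0,0],0.03]
    - [[0,0,0],[-0.013,0,0],0.03]
    - [[0,0,0],[-0.013,0,0],0.03]
    - [[0,0,0],[-0.013,0,0],0.03]

```text
clock: 6.85
position: [0.5861, -0.2943, 0.1198]
ee_rot: [0.902, 0.077, 0.419, -0.071]
ft_force: [2.2, 1.5, 6.2]
grip_width: 0.65
grasp_force: 32.7
```

Run:
```python
from tgt import *
import pickle
o=get_obs(); print(o["joint_pos"],delta(o,*hang(0.0)),o["ft_force"], o["ft_force"]@u)
T=camera("top");S=camera("scene")
def crop(c,x,y): return cv2.resize(c["img"][y:y+150,x:x+100,::-1],(400,600),interpolation=cv2.INTER_CUBIC)
cv2.imwrite("pics/c3.png",np.hstack([crop(T,410,170),crop(S,420,210)]))
```

```text
[ 1.18870633  0.36480392 -0.50677534  2.01218516 -1.14721177  0.59514591
  0.2762651 ] ([-0.1006, -0.0002, 0.0009], [-0.0002, 0.0028, 0.0005]) [2.23103686 1.54368036 6.19318451] 6.288573896440099
```

View pics/c3.png

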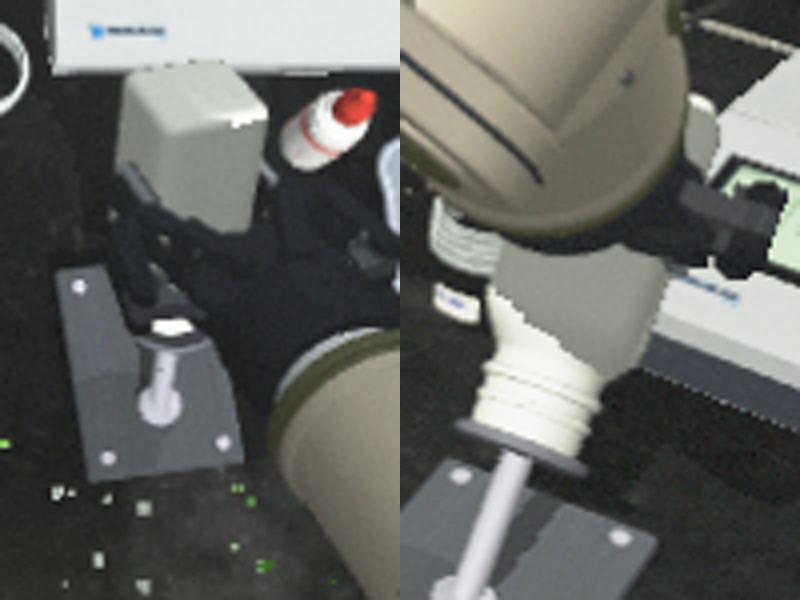

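The bottle is home: its mouth sits flush on the collar in the scene crop at about (525,440), and contact force up the peg is about 6 N. Releasing now.

Emit:
jog_arm:
  plan:
    - [[0,0,0],[0,0,0],0.06]
    - [[0,0,0],[0,0,0],0.063]
    - [[0,0,0],[0,0,0],0.068]
    - [[0,0,0],[0,0,0],0.075]
    - [[0,0,0],[0,0,0],0.085]
    - [[0,0,0],[0,0,0],0.085]
    - [[0,0,0],[0,0,0],0.085]
    - [[0,0,0],[0,0,0],0.085]

```text
clock: 7.62
position: [0.5849, -0.2951, 0.1182]
ee_rot: [0.903, 0.076, 0.418, -0.071]
ft_force: [-0.2, 0.7, -0.4]
grip_width: 0.993
grasp_force: 0.0
```

Emit:
jog_arm:
  plan:
    - [[0,0,0],[0,0,-0.01],0.085]
    - [[0,0,0],[0,0,-0.03],0.085]
    - [[0,0,0],[0,0,-0.05],0.085]
    - [[0,0,0],[0,0,-0.07],0.085]
    - [[0,0,0],[0,0,-0.09],0.085]
    - [[0,0,0],[0,0,-0.11],0.085]
    - [[0,0,0],[0,0,-0.13],0.085]
    - [[0,0,0],[0,0,-0.13],0.085]

```text
clock: 8.28
position: [0.4862, -0.3228, 0.2042]
ee_rot: [0.903, 0.075, 0.418, -0.069]
ft_force: [0.8, -1.1, 0.7]
grip_width: 0.995
grasp_force: 0.0
```

Run:
```python
from tgt import *
o=get_obs(); print(o)
T=camera("top");S=camera("scene")
def crop(c,x,y): return cv2.resize(c["img"][y:y+150,x:x+100,::-1],(400,600),interpolation=cv2.INTER_CUBIC)
cv2.imwrite("pics/c4.png",np.hstack([crop(T,410,170),crop(S,420,210)]))
```

```text
{'clock': 8.2833, 'joint_pos': array([ 1.32975845,  0.12848464, -0.41650551,  2.0558573 , -1.04940921,
        0.88276846,  0.19190922]), 'joint_velocities': array([-0.02932209,  0.04505047, -0.03877981,  0.00925542, -0.02370211,
       -0.08228852,  0.01752894]), 'tau': array([ -0.28835731, -40.99352717,  -2.61771485, -33.45368385,
        -2.68855155,   2.24987224,  -0.19540512]), 'position': array([ 0.48621738, -0.32275634,  0.20418288]), 'ee_rot': array([ 0.90277007,  0.07521485,  0.41791582, -0.06852218]), 'ft_force': array([ 0.84820766, -1.1277498 ,  0.66500743]), 'torque': array([-0.24002634,  0.73415854, -0.03420956]), 'grasp_force': 0.0, 'grip_width': 0.9950102139253195}
```

View pics/c4.png

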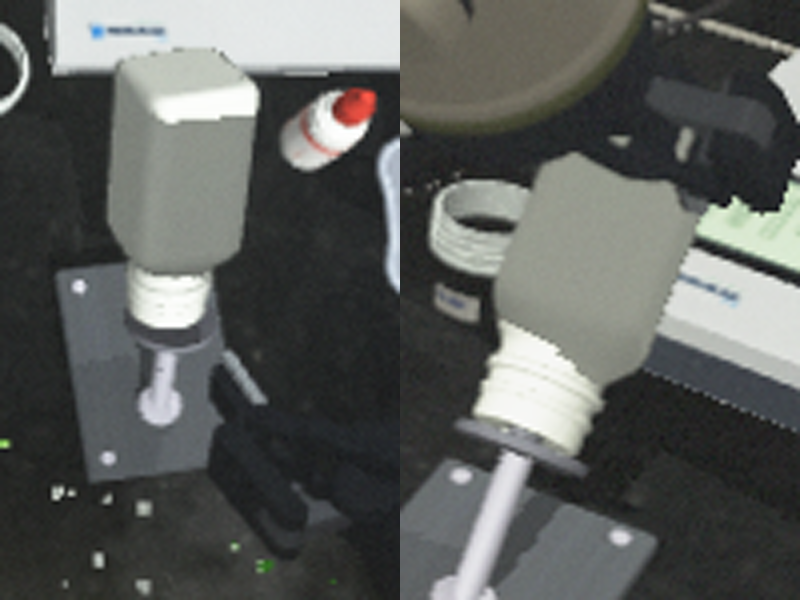

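The bottle hangs on the slim peg, with its mouth at the collar (scene crop about (530,435)) and a slight sag. The gripper is open and clear of it.

```bash
python3 -c "
from workcell import *
print(hand_in())"
```

```text
the job is handed in; nothing more can be done
None
```

The open bottle hangs mouth-down on the slim peg with its mouth at the collar and a slight sag; the gripper is open and clear, the capped bottle was never touched, and the job was handed in at about 8.3 s (no verdict was returned).

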